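# Bring the bench microscope's telescoping boom in by one hole and clamp it

## Task

The microscope hangs too far out: bring its telescoping boom in to the next hole and no further, pressing the sprung brass button to free it and pushing the boom in until the button snaps up in that hole, then fold the red clamp lever shut against the tube. Work by feel and never force the stand, do not handle the microscope itself, and leave the plaster cast below it and everything else on the bench where it is.

Things in the scene. Friction and masses are not known exactly. Their poses are not given: they have to be found in the camera images.
- stand: Boom stand, fixed upright on the bench, place and yaw vary. Origin: on the bench, straight below the button's start; x level along the boom, out to the microscope; z up. White base plate 255 x 140 x 12 mm (x -125 to +130 mm), one 34 mm square column at x = -85 mm, on it the sleeve at a height that varies. The stand is light: pushing anything on it with more than 35 N counts as forcing it
- boom (a joint): How far the bright 20 mm square inner tube is pushed into the sleeve, towards stand -x (m): 0 = button in the first hole (start), 0.020 = next hole (wanted), 0.040 = last. Sleeve: dark level tube, 25 x 25 mm, flat top with 10.4 mm holes at stand x = 0, -20, -40 mm, mouth at x = +15 mm. Its top is 212 to 239 mm above the bench, as the post is set: find it by touch or sight
- button (a joint): Press depth (m) of the button, a 9 mm round-topped brass pin on the inner tube, 5 mm proud of the sleeve: 0 = up, 0.005 = flush with the sleeve's top. Spring 1.5 to 3 N. Held flush, a push of 8 to 15 N on the carrier starts the tube; 1 mm short takes over 25 N. After 6 mm the wall keeps it down (drag 2 N); it springs up by itself in the next hole and locks, or runs past if still pressed there
- scope: Microscope hung on the carrier, a black plate on the inner tube's end: 9 mm thick along x, 40 mm wide, its top 35 mm above the sleeve's top. The plate's far face (+x) is always 66 mm from the button's centre: one finger can bear on it from above while the other's tip presses the button. White barrel 33 mm, axis 88 mm from the button, top 15 mm or more below the sleeve's. Origin: stand's, moved along
- clamp (a joint): Angle of the red clamp lever (rad): 0 = shut, lying along the sleeve's side towards the column; 1.2 to 1.6 at the start, out along stand -y. Bar 7 mm thick, 14 mm high, its middle 12.5 mm below the sleeve's top, 58 mm long from an upright pin at stand x = +4, y = -18.5 mm. To shut, push its mouth-side face towards the column, then in to its stop. Stiff: 2 N at its end, 5 to 8 N over the last 0.5 rad
- cast: Plaster tooth-arch cast, about 50 x 46 x 26 mm, loose on the base plate under the boom's end. Origin: centre of its underside
- bur_block: Aluminium bur block 50 x 24 x 26 mm, loose on the base plate. Origin: centre of its underside
- cup: White cup, 72 mm across, 82 mm high, loose. Origin: centre of its underside
- jar: Amber jar, 52 mm across, 55 mm high, loose. Origin: centre of its underside
- spray: White bottle, 42 mm across, 115 mm high, loose. Origin: centre of its underside
- carton: White open carton 100 x 70 x 45 mm, loose. Origin: centre of its underside
- handpiece: Steel dental handpiece lying down, about 150 mm long, 22 mm thick, loose. Origin: underside, about the middle
- mirror: Dental mirror lying down, 150 mm long, 7 mm thick, loose. Origin: underside, the middle

How it is judged:
By the outcome, as a careful person would: the job done as asked, in the order asked, and still so for the second after the job is handed in, with the robot touching nothing.
It also fails if it takes over 56 s, if anything falls off the work surface, if the arm or the gripper's body presses on something with over 40 N, if the wrist force passes 120 N, or if a joint passes its speed limit or range.

## Robot

A 6-joint arm with a two-finger parallel gripper is mounted at the origin on the work surface. World frame = base frame: x ahead of the robot, y to its left, z up, the work surface at z = 0. Lengths are in mm, angles in rad, forces in N, time in s.
With the tool pointing down it reaches from about 300 to 775 mm from the base axis. Payload 14.6 kg.
Tool frame: the origin (TCP) lies at the very end of the fingers, on their centre line; the grasp point (between the pads) lies 19 mm behind it; z points along the fingers, y is the line along which they close (so a half turn about z gives the same grasp; the last joint's range is limited). The gripper opens to 94 mm and grips with 3 to 60 N. Pads are 16 mm wide; open, the fingers measure 119 mm over their backs; the gripper's body (75 mm by 177 mm) begins 78 mm behind the grasp point.
Start: joints at [1.185, 0.3, 1.521, -0, 1.321, -0.067], TCP at [172.382, 522.277, 205.446] pointing down, gripper open.
Joint ranges: [-3.03, 3.03], [-0.79, 2.21], [0.23, 2.52], [-1.04, 4.18], [0, 3.07], [-2.55, 2.55]. Speed limits (rad/s): [2.22, 2.22, 2.57, 3.14, 3.14, 3.14].

## Interface

Orientations are given as [roll, pitch, yaw] about the fixed x, y, z axes, in that order (R = Rz(yaw) Ry(pitch) Rx(roll)).
In Python, from cell import manip gives the robot as it stands.
- The arm moves only by the tool servo_tool, never from a script. Its argument "motion" is a list that holds one entry, the list of rows, each a list of 7 numbers: the shift along the world's x, y, z as a fraction of full scale, then the turn, a rotation vector about the world's x, y, z as a fraction of full scale, then the closure, from 0 (fully open) to 1 (shut). In form: [[[x, y, z, rx, ry, rz, gripper], ...]]. A call has 1 to 10 rows; each row is the pose to reach, as a shift and turn from the pose commanded when the call began, turning the shorter way round; what a row does not reach only later rows make up. Full scale, the value 1, is 0.5 m for a shift and pi rad for a turn. A row lasts 1/10 s, in which the tool goes at most 50 mm and 8.59 degrees, less where a joint would pass 70% of its speed; a pose out of reach is approached as far as the arm can. A call with a number of a shift or a turn outside -1 to 1 is refused whole. A call with a gripper value outside its range is refused whole. The fingers move at their own pace and stop on an object; "newtons" is the grip in N (left out, the last holds). Time passes only in rows, so rows that repeat a pose let the fingers close. It gives the time, the measured TCP pose, the force, the opening and the grip force at its end, in the units of the state.
- manip.read_state(): the state, without advancing time (a new reading comes with each control period).
- manip.camera(name): name is "side" or "top"; returns a dict with "frame" (420x560x3 uint8, red, green, blue), "range_z" (420x560 float32, mm along the optical axis (not along the pixel's ray), 0 where there is no reading), "vfov" (degrees; the focal length in pixels is half the picture's height over the tangent of half this angle, whatever the lens; pixels are square), "cx", "cy" (the principal point, pixels), "k1" (the pictures are not rectified: a ray, as slopes to the right and down, at radius r is drawn at 1 + k1 r^2 times it, then the intrinsics apply), "cam_to_world" (4x4, takes a point from camera to world coordinates). Camera axes: x right, y down, z forward; pixel columns grow to the right and rows downward; lengths in mm; the calibration is good to about 2 mm. A picture is of the moment at which its call begins.
- manip.sign_off(): hands the job in; it is judged then, once.
The state is a dict: "clock": time; "joints": joint angles; "qd": joint speeds; "effort": joint torques, N m; "eef_pos": TCP position; "eef_rot": TCP orientation; "wrist_force": force on the tool from outside, world axes, zero at the start; "moment": the same for the moment, N m; "finger_gap": finger opening in mm; "finger_force": force on a finger pad.
Only numpy, scipy, OpenCV 4.12 (cv2) and the standard library are available. Lean on these libraries where they do the work, as an engineer would, in place of code of your own. Each camera call takes 0.05 s, during which the arm holds its last target. There are 200 camera calls.

## Working session

There is one attempt and no reset: what is moved stays moved. The work goes in short steps, Python scripts to look and compute and a tool call to move; the robot and the scene stay as the last step left them, time stands still between calls to the robot, and variables do not carry over. Pictures are saved under pics/ and viewed, at most 10 in all, crops included, and the job is handed in when it is done.

Besides the shell and the picture viewer there is one more tool, called after "Emit:" by a JSON object that holds its "op" and its "data". servo_tool: Moves the arm, as the interface text tells. Its arguments: {"type":"object","properties":{"motion":{"type":"array"},"newtons":{"type":"number"}},"required":["motion"]}

```bash
mkdir -p pics; cat > h.py <<'E'
import numpy as np, cv2, pickle
from cell import manip
def grab(n):
    c=manip.camera(n); pickle.dump(dict(c),open(f'{n}.pkl','wb')); return c
def pts(c):
    H,W=c['range_z'].shape; f=H/2/np.tan(np.radians(c['vfov'])/2)
    u,v=np.meshgrid(np.arange(W),np.arange(H)); K=np.array([[f,0,c['cx']],[0,f,c['cy']],[0,0,1.]])
    p=np.stack([u,v],-1).reshape(-1,1,2).astype(float)
    d=cv2.undistortPoints(p,K,np.array([c['k1'],0,0,0.]) ).reshape(H,W,2)
    z=c['range_z']; P=np.stack([d[...,0]*z,d[...,1]*z,z],-1)
    M=np.array(c['cam_to_world']); return P@M[:3,:3].T+M[:3,3]
E
python3 - <<'E'
from h import *
s=manip.read_state(); print(s)
for n in('top','side'):
    c=grab(n); cv2.imwrite(f'pics/{n}0.png',c['frame'][...,::-1]); print(n,c['vfov'],c['cx'],c['cy'],c['k1'],np.round(c['cam_to_world'],3).tolist())
E
```

```text
{'clock': 0.0, 'joints': array([ 1.18541805e+00,  3.00478382e-01,  1.52159829e+00, -1.27747401e-05,
        1.32070124e+00, -6.65647159e-02]), 'qd': array([-9.19669051e-04, -1.65917944e-04, -1.36694346e-03,  6.91580075e-05,
       -1.04442839e-03,  3.55615798e-04]), 'effort': array([ 1.00079007e-03, -5.31803584e+01, -3.52741349e+01,  7.08603510e-02,
        2.43503298e-02, -1.34575030e-04]), 'eef_pos': array([172.27748599, 522.03672885, 204.87505792]), 'eef_rot': array([-3.14040920e+00, -6.64918346e-05,  2.82278222e+00]), 'wrist_force': array([-1.24115456, -0.43299833,  0.3728916 ]), 'moment': array([ 0.03214804,  0.04059027, -0.001957  ]), 'finger_force': 0.0, 'finger_gap': 93.89788259035952}
top 53.17951570232727 283.4939609684335 202.73723813593952 0.015596520008023524 [[0.03, -0.988, 0.148, 316.635], [-0.999, -0.025, 0.036, -32.989], [-0.032, -0.149, -0.988, 1176.91], [0.0, 0.0, 0.0, 1.0]]
side 42.88658626663848 279.2237969856087 209.33712684747024 -0.2103191394791138 [[0.992, -0.095, 0.08, 343.501], [-0.124, -0.806, 0.579, -923.827], [0.01, -0.584, -0.812, 1407.684], [0.0, 0.0, 0.0, 1.0]]
```

View pics/top0.png

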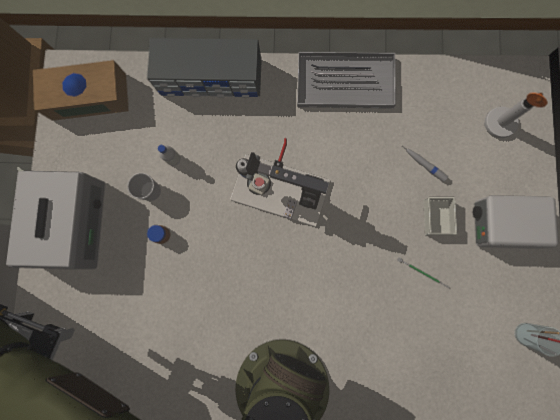

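View pics/side0.png

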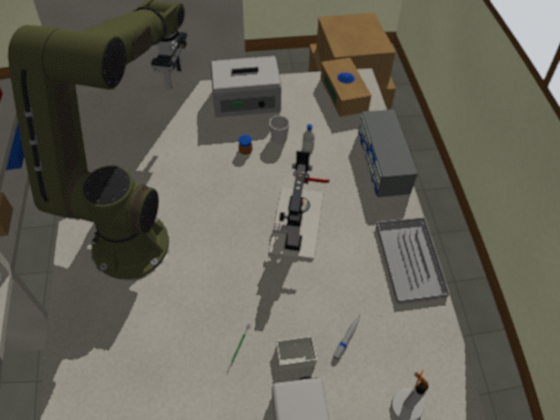

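The top view shows the stand at about (285,190). Its boom points image-left (world +y) to the microscope at (245,165), with the red lever at (283,152). The side view has the stand at about (297,210), with the lever at (317,180). Next I'll measure.

```bash
python3 - <<'E'
from h import *
c=pickle.load(open('top.pkl','rb')); P=pts(c); f=c['frame'].astype(int)
hsv=cv2.cvtColor(c['frame'],cv2.COLOR_RGB2HSV)
roi=np.zeros(f.shape[:2],bool); roi[120:240,225:345]=1
red=roi&(f[...,0]>1.8*f[...,1])&(f[...,0]>90)
for i in zip(*np.where(red)): pass
R=P[red]; print('red',len(R)); print(np.round(R[::max(1,len(R)//25)]).tolist())
m=roi&(P[...,2]>190); Q=P[m]; print(np.histogram(Q[:,2],bins=np.arange(190,290,4)))
cr=c['frame'][140:215,225:340]; cv2.imwrite('pics/topc.png',cv2.resize(cr,None,fx=6.9,fy=6.9,interpolation=cv2.INTER_CUBIC)[...,::-1])
for v in range(150,205,4): print(v,[int(x) for x in P[v,232:336:4,2]])
E
```

```text
red 48
[[611.0, 3.0, 232.0], [609.0, 5.0, 231.0], [608.0, 3.0, 235.0], [606.0, 5.0, 232.0], [605.0, 3.0, 235.0], [604.0, 5.0, 234.0], [604.0, 3.0, 234.0], [601.0, 5.0, 236.0], [601.0, 3.0, 234.0], [599.0, 5.0, 233.0], [599.0, 2.0, 233.0], [597.0, 5.0, 232.0], [597.0, 2.0, 232.0], [595.0, 7.0, 231.0], [594.0, 5.0, 234.0], [591.0, 7.0, 234.0], [592.0, 5.0, 233.0], [589.0, 7.0, 236.0], [589.0, 5.0, 233.0], [587.0, 9.0, 232.0], [587.0, 7.0, 234.0], [585.0, 9.0, 233.0], [584.0, 7.0, 236.0], [583.0, 9.0, 231.0], [582.0, 7.0, 232.0], [580.0, 11.0, 233.0], [580.0, 9.0, 231.0], [577.0, 11.0, 235.0], [577.0, 9.0, 233.0], [574.0, 11.0, 235.0], [575.0, 9.0, 234.0], [572.0, 13.0, 235.0], [572.0, 11.0, 236.0], [573.0, 9.0, 229.0], [570.0, 13.0, 233.0], [570.0, 11.0, 234.0], [568.0, 13.0, 232.0], [568.0, 11.0, 233.0], [565.0, 15.0, 233.0], [565.0, 13.0, 232.0], [565.0, 11.0, 233.0], [565.0, 16.0, 226.0], [563.0, 13.0, 234.0], [560.0, 15.0, 235.0], [560.0, 13.0, 237.0], [558.0, 17.0, 233.0], [559.0, 15.0, 231.0], [558.0, 13.0, 235.0]]
(array([ 12,   4,   7,  15,  48,  61,  57,  31,  35,  83, 108, 38
[... 1020 characters left out ...]
8, 237, 239, 234, 226, 10, 4, 4]
182 [0, 12, 13, 12, 13, 38, 38, 36, 29, 22, 15, 14, 9, 15, 222, 233, 237, 241, 241, 240, 235, 240, 235, 235, 237, 0]
186 [0, 1176, 13, 14, 11, 23, 38, 37, 39, 14, 14, 11, 9, 15, 12, 13, 11, 217, 229, 238, 239, 240, 240, 238, 11, 1]
190 [0, 11, 8, 16, 6, 26, 27, 24, 24, 11, 11, 13, 13, 7, 13, 13, 12, 10, 217, 226, 229, 234, 239, 240, 1, 0]
194 [12, 13, 14, 12, 10, 11, 10, 22, 13, 14, 11, 14, 10, 13, 14, 14, 12, 13, 163, 162, 168, 211, 34, 10, 3, 2]
198 [15, 9, 13, 9, 14, 11, 13, 15, 11, 15, 13, 10, 12, 14, 10, 11, 12, 32, 96, 155, 152, 160, 14, 17, 2, 1]
202 [1, -4, 11, 19, 16, 13, 14, 12, 16, 12, 11, 10, 10, 14, 30, 32, 27, 33, 161, 165, 158, 31, 11, 0, 3, 2]
```

View pics/topc.png

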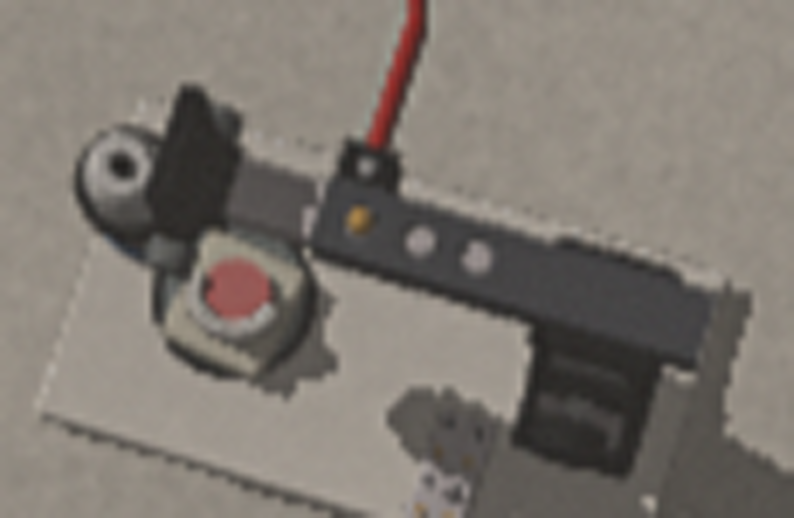

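The crop shows the button at about (277,172) in full-image pixels and the holes at (286,175) and (294,177). The carrier plate is at about (253,162), and the lever pin boss is at (278,164). Now I'll get the stand frame.

```bash
cat >> h.py <<'E'
def ray(c,u,v,z):
    H=c['frame'].shape[0]; f=H/2/np.tan(np.radians(c['vfov'])/2); K=np.array([[f,0,c['cx']],[0,f,c['cy']],[0,0,1.]])
    d=cv2.undistortPoints(np.array([[[u,v]]],float),K,np.array([c['k1'],0,0,0.]))[0,0]
    M=np.array(c['cam_to_world']); r=M[:3,:3]@[d[0],d[1],1]; t=(z-M[2,3])/r[2]; return M[:3,3]+t*r
E
python3 - <<'E'
from h import *
c=pickle.load(open('top.pkl','rb')); P=pts(c); f=c['frame'].astype(int)
v,u=np.mgrid[:420,:560]
dark=(f.max(-1)<95)&(abs(P[...,2]-238)<8)&(u>268)&(u<335)&(v>155)&(v<200)
n,l,st,_=cv2.connectedComponentsWithStats(dark.astype(np.uint8)); k=1+np.argmax(st[1:,4]); m=l==k
print('sleeve z med',np.median(P[m][:,2]),m.sum())
Z=float(np.median(P[m][:,2]))
for name,mm,z in (('brass',(f[...,0]-f[...,2]>40)&(u>270)&(u<284)&(v>166)&(v<178),Z+4),):
    w=(f[...,0]-f[...,2])[mm]; b=((u[mm]*w).sum()/w.sum(),(v[mm]*w).sum()/w.sum()); B=ray(c,*b,z); print(name,b,B)
hs=[]
for u0,v0 in((286,175),(294,177)):
    mm=(abs(u-u0)<=4)&(abs(v-v0)<=4)&(f.min(-1)>95); h=(u[mm].mean(),v[mm].mean()); hs.append(ray(c,*h,Z)); print(h,hs[-1])
print('spacing',np.linalg.norm(B-hs[0]),np.linalg.norm(hs[0]-hs[1]))
r=cv2.minAreaRect(np.argwhere(m)[:,::-1].astype(np.float32)); 
C=np.array([ray(c,*p,Z)[:2] for p in cv2.boxPoints(r)]); print('box',np.round(C,1).tolist())
e=(B-hs[1])[:2]; print('yaw holes',np.arctan2(e[1],e[0]))
for i in range(2): d=C[i]-C[i+1]; print(np.linalg.norm(d),np.arctan2(d[1],d[0]))
# base plate & carrier plate
m2=(P[...,2]>266)&(P[...,2]<282)&(u<265)&(v<185)&(u>225); print('plate top',np.median(P[m2],0),m2.sum()); 
r=cv2.minAreaRect(np.argwhere(m2)[:,::-1].astype(np.float32)); C=np.array([ray(c,*p,Z+35)[:2] for p in cv2.boxPoints(r)]); print(np.round(C,1).tolist())
s=pickle.load(open('side.pkl','rb')); g=s['frame'].astype(int)
w=(g[...,0]-g[...,2]>40)&(g[...,0]<1.8*g[...,1]); w[:150]=0;w[230:]=0;w[:,:285]=0;w[:,315:]=0
Q=pts(s); md=(g.max(-1)<80); md[:160]=0; md[225:]=0; md[:,:285]=0; md[:,312:]=0; q=Q[md]; q=q[(q[:,2]>225)&(q[:,2]<255)]; print('side z',np.median(q[:,2]),len(q))
print('side brass',[ (a,b,np.round(Q[a,b]).tolist()) for a,b in np.argwhere(w)][:12])
E
```

```text
sleeve z med 238.49295743126015 686
brass (np.float64(276.45882352941175), np.float64(171.0235294117647)) [529.75523561  19.62800452 242.49295743]
(np.float64(285.38461538461536), np.float64(174.6153846153846)) [522.74557509  -0.84500522 238.49295743]
(np.float64(293.6), np.float64(177.06666666666666)) [517.47086437 -19.76951523 238.49295743]
spacing 22.006350634987115 19.64585585344652
box [[524.1, 43.7], [561.3, 30.6], [510.6, -101.9], [474.1, -88.3]]
yaw holes 1.2685441126553063
39.47129139290179 2.802792012129841
141.87273438623703 1.205028326879595
plate top [546.14716346  77.45106777 273.28329853] 82
[[527.0, 87.3], [566.2, 76.3], [563.2, 66.8], [524.1, 77.8]]
side z 236.56879079090982 471
side brass [(np.int64(175), np.int64(299), [529.0, 16.0, 246.0]), (np.int64(175), np.int64(300), [532.0, 19.0, 242.0]), (np.int64(176), np.int64(299), [529.0, 16.0, 242.0]), (np.int64(176), np.int64(300), [532.0, 16.0, 241.0]), (np.int64(177), np.int64(309), [558.0, 15.0, 234.0]), (np.int64(177), np.int64(310), [561.0, 18.0, 231.0]), (np.int64(177), np.int64(311), [563.0, 13.0, 236.0]), (np.int64(177), np.int64(312), [611.0, 202.0, -1.0]), (np.int64(177), np.int64(313), [614.0, 202.0, -2.0]), (np.int64(178), np.int64(314), [572.0, 13.0, 230.0]), (np.int64(202), np.int64(303), [558.0, 73.0, 37.0]), (np.int64(203), np.int64(303), [557.0, 68.0, 39.0])]
```

Emit:
{"op": "servo_tool", "data": {"motion": [[[0, 0, 0.2, 0, 0, 0, 0.364], [0, 0, 0.2, 0, 0, 0, 0.364], [0.74, -0.93, 0.2, 0, 0, 0.0105, 0.364], [0.74, -0.93, 0.2, 0, 0, 0.0105, 0.364], [0.74, -0.93, 0.2, 0, 0, 0.0105, 0.364], [0.74, -0.93, 0.2, 0, 0, 0.0105, 0.364], [0.74, -0.93, 0.2, 0, 0, 0.0105, 0.364], [0.74, -0.93, 0.2, 0, 0, 0.0105, 0.364], [0.74, -0.93, 0.2, 0, 0, 0.0105, 0.364], [0.74, -0.93, 0.2, 0, 0, 0.0105, 0.364]]], "newtons": 40}}

```text
clock: 1.1
eef_pos: [422.2, 207.4, 305.4]
eef_rot: [3.142, -0.0, 2.856]
wrist_force: [0.4, 0.9, 0.4]
finger_gap: 59.2
finger_force: 0.0
```

Emit:
{"op": "servo_tool", "data": {"motion": [[[0.2, -0.26, 0, 0, 0, 0, 0.36], [0.2, -0.26, 0, 0, 0, 0, 0.36], [0.2, -0.26, 0, 0, 0, 0, 0.36], [0.2, -0.26, 0, 0, 0, 0, 0.36], [0.2, -0.26, 0, 0, 0, 0, 0.36], [0.2, -0.26, 0, 0, 0, 0, 0.36], [0.2, -0.26, 0, 0, 0, 0, 0.36]]]}}

```text
clock: 1.8
eef_pos: [520.8, 80.5, 305.6]
eef_rot: [3.141, 0.0, 2.857]
wrist_force: [0.5, -0.3, 0.9]
finger_gap: 60.1
finger_force: 0.0
```

Emit:
{"op": "servo_tool", "data": {"motion": [[[0.038, -0.044, 0, 0, 0, 0, 0.36], [0.038, -0.044, 0, 0, 0, 0, 0.36], [0.038, -0.044, 0, 0, 0, 0, 0.36], [0.038, -0.044, 0, 0, 0, 0, 0.36]]]}}

```text
clock: 2.2
eef_pos: [539.9, 58.2, 305.6]
eef_rot: [3.141, 0.0, 2.857]
wrist_force: [0.6, -0.4, -0.5]
finger_gap: 60.1
finger_force: 0.0
```

```bash
python3 - <<'E'
from h import *
s=manip.read_state(); print(s['eef_pos'],s['eef_rot'],s['wrist_force'],s['finger_gap'])
c=grab('side'); cv2.imwrite('pics/s1.png',cv2.resize(c['frame'][120:230,230:370],None,fx=5,fy=5,interpolation=cv2.INTER_CUBIC)[...,::-1])
E
```

```text
[539.92179243  58.24080887 305.61962858] [3.14143343e+00 1.20806315e-04 2.85680577e+00] [ 0.57368421 -0.35900701 -0.53782732] 60.11579268018053
```

View pics/s1.png

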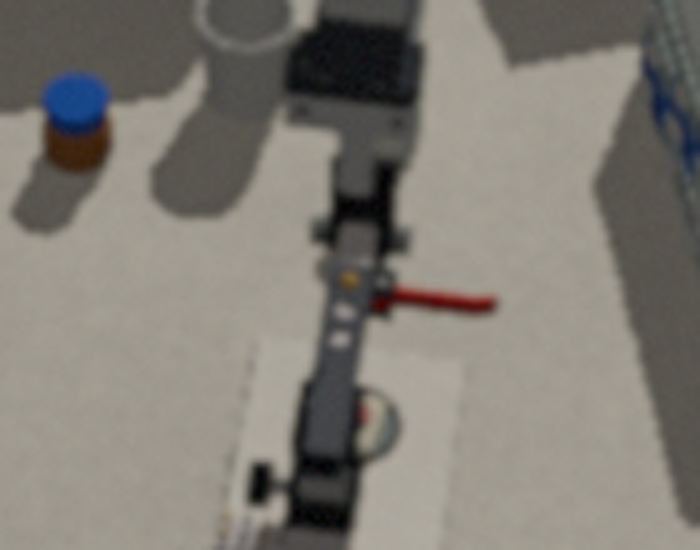

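```bash
python3 - <<'E'
from h import *
c=pickle.load(open('side.pkl','rb')); M=np.linalg.inv(c['cam_to_world']); H=420; f=H/2/np.tan(np.radians(c['vfov'])/2)
for n,p in dict(A=(529.6,23.6,305),B=(550,93,305),btn=(529,18.7,243.5),plate=(545,77,273.5),tcp=(540,58,305)).items():
    q=M[:3,:3]@p+M[:3,3]; x=q[:2]/q[2]; x=x*(1+c['k1']*(x@x)); px=f*x+[c['cx'],c['cy']]; print(n,px,(px-[230,120])*5)
P=pts(c)
for v in range(120,182,4): print(v,[tuple(int(t) for t in P[v,u]) for u in (296,302,306,310)])
t=grab('top'); cv2.imwrite('pics/t1.png',cv2.resize(t['frame'][120:220,210:330],None,fx=5,fy=5,interpolation=cv2.INTER_CUBIC)[...,::-1])
E
```

```text
A [299.81494655 159.14557427] [349.07473275 195.72787134]
B [303.33137037 140.08387046] [366.65685187 100.41935232]
btn [298.98426824 174.83346755] [344.9213412  274.16733775]
plate [301.95253658 151.9058873 ] [359.76268288 159.52943648]
tcp [301.68862083 149.54079937] [358.44310414 147.70399685]
120 [(513, 23, 456), (528, 22, 456), (537, 15, 461), (547, 14, 462)]
124 [(514, 22, 443), (528, 17, 446), (539, 18, 444), (548, 13, 448)]
128 [(511, 4, 447), (527, 7, 442), (536, 1, 447), (546, 2, 445)]
132 [(509, -8, 446), (524, -10, 446), (534, -10, 446), (544, -11, 445)]
136 [(507, -23, 448), (522, -24, 447), (532, -24, 446), (541, -27, 448)]
140 [(508, -19, 429), (522, -27, 436), (532, -28, 435), (541, -31, 437)]
144 [(509, -15, 410), (524, -17, 410), (533, -24, 417), (544, -23, 414)]
148 [(575, 337, 2), (532, 18, 354), (604, 308, 30), (619, 309, 27)]
152 [(528, 81, 270), (532, 14, 344), (556, 75, 273), (621, 312, 2)]
156 [(529, 81, 253), (533, 16, 325), (555, 69, 263), (618, 296, 0)]
160 [(530, 84, 231), (546, 74, 241), (557, 71, 243), (616, 278, -1)]
164 [(530, 79, 220), (543, 57, 243), (556, 61, 237), (613, 260, 0)]
168 [(530, 78, 203), (541, 45, 240), (556, 58, 222), (569, 62, 216)]
172 [(523, 36, 234), (540, 34, 236), (563, 89, 166), (606, 220, 4)]
176 [(520, 19, 238), (538, 20, 234), (549, 18, 235), (603, 204, 2)]
180 [(518, 1, 242), (535, 1, 240), (548, 9, 228), (560, 11, 224)]
```

View pics/t1.png

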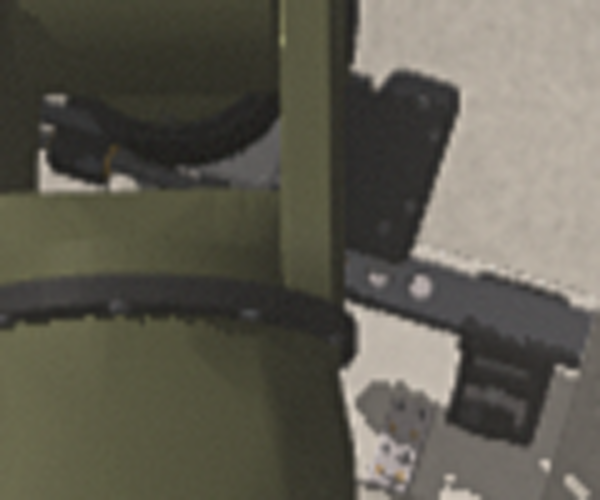

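The top view is blocked by the arm. The side view shows finger A at about (302,152), lined up with the button at (300,176), so I'll go down.

Emit:
{"op": "servo_tool", "data": {"motion": [[[0, 0, -0.05, 0, 0, 0, 0.36], [0, 0, -0.08, 0, 0, 0, 0.36], [0, 0, -0.095, 0, 0, 0, 0.36], [0, 0, -0.109, 0, 0, 0, 0.36], [0, 0, -0.109, 0, 0, 0, 0.36], [0, 0, -0.109, 0, 0, 0, 0.36]]]}}

```text
clock: 2.9
eef_pos: [540.6, 57.4, 251.6]
eef_rot: [3.141, 0.001, 2.856]
wrist_force: [0.4, -0.0, 1.2]
finger_gap: 60.0
finger_force: 0.0
```

Emit:
{"op": "servo_tool", "data": {"motion": [[[-0.0008, -0.0029, 0, 0, 0, 0, 0.36], [-0.0017, -0.0058, 0, 0, 0, 0, 0.36], [-0.0017, -0.0058, 0, 0, 0, 0, 0.36]]]}}

```text
clock: 3.2
eef_pos: [539.6, 54.1, 251.2]
eef_rot: [3.142, 0.0, 2.856]
wrist_force: [0.8, 0.8, 0.4]
finger_gap: 60.3
finger_force: 0.0
```

Emit:
{"op": "servo_tool", "data": {"motion": [[[-0.0006, -0.0019, 0, 0, 0, 0, 0.36], [-0.0006, -0.0019, 0, 0, 0, 0, 0.36]]]}}

```text
clock: 3.4
eef_pos: [539.3, 53.4, 251.1]
eef_rot: [3.141, 0.0, 2.856]
wrist_force: [-0.6, -0.2, -0.9]
finger_gap: 60.1
finger_force: 0.2
```

Emit:
{"op": "servo_tool", "data": {"motion": [[[-0.0006, -0.0019, 0, 0, 0, 0, 0.36], [-0.0006, -0.0019, 0, 0, 0, 0, 0.36]]]}}

```text
clock: 3.6
eef_pos: [539.1, 52.6, 251.1]
eef_rot: [3.141, 0.0, 2.856]
wrist_force: [1.2, 2.5, 1.4]
finger_gap: 60.2
finger_force: 1.3
```

Emit:
{"op": "servo_tool", "data": {"motion": [[[0, 0.0006, -0.01, 0, 0, 0, 0.36], [0, 0.0006, -0.018, 0, 0, 0, 0.36], [0, 0.0006, -0.018, 0, 0, 0, 0.36]]]}}

```text
clock: 3.9
eef_pos: [538.8, 52.8, 241.1]
eef_rot: [-3.141, -0.001, 2.856]
wrist_force: [1.6, 0.4, 0.1]
finger_gap: 60.5
finger_force: 0.9
```

Emit:
{"op": "servo_tool", "data": {"motion": [[[0, 0, -0.002, 0, 0, 0, 0.36], [0, 0, -0.004, 0, 0, 0, 0.36], [0, 0, -0.004, 0, 0, 0, 0.36]]]}}

```text
clock: 4.2
eef_pos: [539.0, 52.8, 240.0]
eef_rot: [3.142, 0.0, 2.856]
wrist_force: [-0.6, 0.7, 1.7]
finger_gap: 60.2
finger_force: 1.3
```

Emit:
{"op": "servo_tool", "data": {"motion": [[[0, 0, -0.002, 0, 0, 0, 0.36], [0, 0, -0.004, 0, 0, 0, 0.36], [0, 0, -0.004, 0, 0, 0, 0.36]]]}}

```text
clock: 4.5
eef_pos: [539.0, 52.8, 237.9]
eef_rot: [-3.142, 0.0, 2.856]
wrist_force: [0.9, 0.7, 2.6]
finger_gap: 60.1
finger_force: 1.6
```

Emit:
{"op": "servo_tool", "data": {"motion": [[[0, 0, -0.002, 0, 0, 0, 0.36], [0, 0, -0.002, 0, 0, 0, 0.36], [0, 0, -0.002, 0, 0, 0, 0.36]]]}}

```text
clock: 4.8
eef_pos: [539.1, 52.7, 237.8]
eef_rot: [3.141, 0.001, 2.856]
wrist_force: [-1.9, 1.6, 9.4]
finger_gap: 59.9
finger_force: 5.1
```

Emit:
{"op": "servo_tool", "data": {"motion": [[[-0.0006, -0.002, 0, 0, 0, 0, 0.36], [-0.0006, -0.002, 0, 0, 0, 0, 0.36]]]}}

```text
clock: 5.0
eef_pos: [539.0, 52.3, 237.8]
eef_rot: [3.14, 0.001, 2.856]
wrist_force: [0.4, 5.5, 8.5]
finger_gap: 60.1
finger_force: 5.8
```

Emit:
{"op": "servo_tool", "data": {"motion": [[[-0.0006, -0.002, 0, 0, 0, 0, 0.36], [-0.0006, -0.002, 0, 0, 0, 0, 0.36]]]}}

```text
clock: 5.2
eef_pos: [538.9, 51.8, 237.9]
eef_rot: [3.139, 0.002, 2.856]
wrist_force: [2.2, 8.9, 8.6]
finger_gap: 60.2
finger_force: 7.4
```

Emit:
{"op": "servo_tool", "data": {"motion": [[[-0.0006, -0.002, 0, 0, 0, 0, 0.36], [-0.0006, -0.002, 0, 0, 0, 0, 0.36]]]}}

```text
clock: 5.4
eef_pos: [538.8, 51.3, 237.9]
eef_rot: [3.138, 0.002, 2.857]
wrist_force: [3.1, 13.2, 7.7]
finger_gap: 59.9
finger_force: 9.8
```

Emit:
{"op": "servo_tool", "data": {"motion": [[[-0.0003, -0.001, 0, 0, 0, 0, 0.36], [-0.0003, -0.001, 0, 0, 0, 0, 0.36]]]}}

```text
clock: 5.6
eef_pos: [538.7, 51.2, 237.9]
eef_rot: [3.138, 0.002, 2.857]
wrist_force: [3.7, 15.4, 7.7]
finger_gap: 59.9
finger_force: 11.3
```

Emit:
{"op": "servo_tool", "data": {"motion": [[[-0.0003, -0.001, 0, 0, 0, 0, 0.36], [-0.0003, -0.001, 0, 0, 0, 0, 0.36]]]}}

```text
clock: 5.8
eef_pos: [538.6, 51.0, 237.9]
eef_rot: [3.137, 0.002, 2.857]
wrist_force: [4.0, 18.4, 6.9]
finger_gap: 60.1
finger_force: 12.3
```

Emit:
{"op": "servo_tool", "data": {"motion": [[[-0.0003, -0.001, 0, 0, 0, 0, 0.36], [-0.0003, -0.001, 0, 0, 0, 0, 0.36]]]}}

```text
clock: 6.0
eef_pos: [538.5, 50.8, 237.9]
eef_rot: [3.136, 0.002, 2.857]
wrist_force: [6.3, 19.6, 7.0]
finger_gap: 59.8
finger_force: 13.5
```

Emit:
{"op": "servo_tool", "data": {"motion": [[[0.0028, 0.0096, 0, 0, 0, 0, 0.36], [0.0039, 0.0134, 0.016, 0, 0, 0, 0.36], [0.0039, 0.0134, 0.016, 0, 0, 0, 0.388], [0.0039, 0.0134, 0.016, 0, 0, 0, 0.388], [0.0039, 0.0134, 0.016, 0, 0, 0, 0.388]]]}}

```text
clock: 6.5
eef_pos: [539.4, 54.8, 244.6]
eef_rot: [-3.141, -0.001, 2.856]
wrist_force: [-0.5, -0.5, 0.3]
finger_gap: 57.5
finger_force: 0.0
```

```bash
python3 - <<'E'
from h import *
c=grab('side'); cv2.imwrite('pics/s2.png',cv2.resize(c['frame'][140:200,260:340],None,fx=9,fy=9,interpolation=cv2.INTER_CUBIC)[...,::-1])
E
```

```text
(no output)
```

View pics/s2.png

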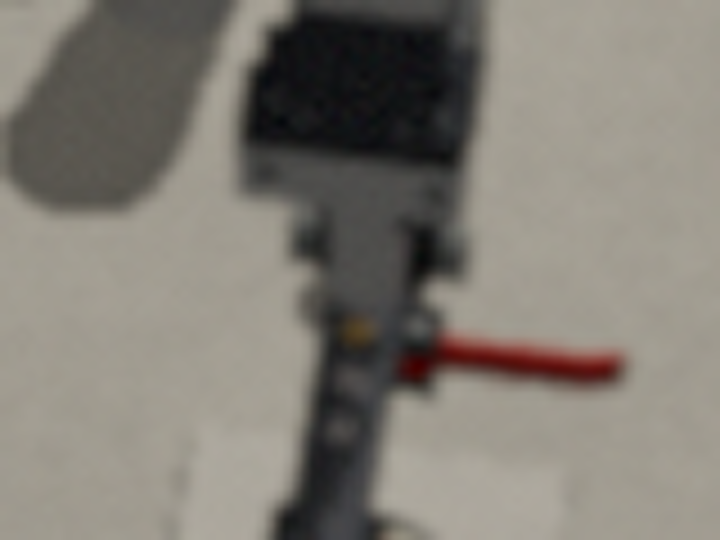

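The side view shows the button still visible at about (299.7,176.7), with finger A ending just behind it. Now I'll measure the finger tip's near face.

```bash
python3 - <<'E'
from h import *
c=pickle.load(open('side.pkl','rb')); P=pts(c); e=np.array([.282,.959]); n=np.array([.959,-.282])
for v in range(158,184):
    print(v,[(round(float((P[v,u,:2]-[529,18.7])@e),1),round(float(-(P[v,u,:2]-[529,18.7])@n),1),round(float(P[v,u,2]))) for u in (297,299,301,303)], c['frame'][v,300].tolist())
E
```

```text
158 [(-49.7, 3.2, 371), (-45.5, -1.6, 367), (-47.8, -6.9, 370), (-48.8, -12.2, 373)] [68, 68, 66]
159 [(-44.4, 3.6, 361), (-44.2, -1.6, 361), (-48.9, -7.2, 368), (-44.1, -12.0, 363)] [78, 76, 75]
160 [(-37.6, 4.1, 349), (-42.0, -1.5, 355), (-42.8, -6.8, 357), (-40.7, -11.9, 356)] [79, 79, 77]
161 [(-41.6, 3.6, 350), (-44.6, -1.9, 354), (-42.8, -7.0, 353), (-42.8, -12.2, 354)] [78, 78, 77]
162 [(-43.3, 3.3, 348), (-41.8, -1.8, 347), (-41.8, -7.1, 348), (-44.8, -12.5, 352)] [79, 80, 76]
163 [(-42.7, 3.2, 343), (-44.3, -2.2, 346), (-43.3, -7.4, 346), (-42.7, -12.5, 346)] [79, 77, 75]
164 [(-6.0, 6.7, 296), (-1.8, 1.6, 292), (-0.1, -3.7, 291), (-3.2, -9.5, 296)] [77, 77, 74]
165 [(-4.2, 6.7, 290), (-3.6, 1.3, 290), (-3.5, -4.2, 291), (-4.6, -9.8, 293)] [79, 77, 76]
166 [(-0.6, 6.9, 281), (-3.2, 1.2, 285), (-3.9, -4.4, 287), (-4.4, -10.0, 289)] [79, 79, 76]
167 [(-4.2, 6.4, 281), (-3.3, 1.0, 281), (-4.3, -4.6, 284), (-2.7, -10.0, 283)] [77, 76, 74]
168 [(-2.0, 6.5, 274), (-3.5, 0.8, 277), (-3.3, -4.7, 278), (0.7, -9.9, 275)] [77, 77, 75]
169 [(-1.9, 6.3, 270), (-956.2, -87.9, 1408), (-4.3
[... 661 characters left out ...]
 -11.3, 237)] [86, 71, 49]
177 [(-4.5, 4.8, 238), (-2.5, -0.7, 237), (-2.3, -6.3, 238), (-2.2, -11.9, 239)] [74, 61, 38]
178 [(-6.1, 4.5, 236), (-3.5, -0.9, 234), (-1.5, -6.4, 233), (-2.3, -12.1, 235)] [50, 43, 35]
179 [(-9.9, 4.0, 236), (-9.2, -1.6, 236), (-8.7, -7.2, 237), (-9.0, -12.9, 239)] [39, 38, 41]
180 [(-12.7, 3.5, 235), (-11.9, -2.0, 235), (-14.7, -7.9, 240), (-10.8, -13.2, 236)] [47, 48, 48]
181 [(-18.0, 2.9, 237), (-13.7, -2.4, 233), (-14.4, -8.1, 235), (-16.6, -13.9, 239)] [68, 66, 66]
182 [(-19.9, 2.5, 235), (-21.1, -3.2, 238), (-17.9, -8.6, 235), (-19.5, -14.3, 238)] [76, 74, 74]
183 [(-27.4, 1.6, 240), (-24.9, -3.7, 238), (-17.9, -8.8, 231), (-19.6, -14.5, 234)] [75, 74, 75]
```

Emit:
{"op": "servo_tool", "data": {"motion": [[[0, 0, 0, 0, 0, 0, 0.36], [-0.0008, -0.0029, 0, 0, 0, 0, 0.36], [-0.0008, -0.0029, -0.008, 0, 0, 0, 0.36], [-0.0008, -0.0029, -0.014, 0, 0, 0, 0.36], [-0.0008, -0.0029, -0.0165, 0, 0, 0, 0.36], [-0.0008, -0.0029, -0.0165, 0, 0, 0, 0.36], [-0.0008, -0.0029, -0.0165, 0, 0, 0, 0.36]]]}}

```text
clock: 7.25
eef_pos: [539.4, 53.5, 237.8]
eef_rot: [3.141, 0.002, 2.856]
wrist_force: [-3.2, -0.0, 11.2]
finger_gap: 60.6
finger_force: 5.6
```

Emit:
{"op": "servo_tool", "data": {"motion": [[[-0.0011, -0.0038, 0, 0, 0, 0, 0.36], [-0.0022, -0.0077, 0, 0, 0, 0, 0.36], [-0.0022, -0.0077, 0, 0, 0, 0, 0.36], [-0.0022, -0.0077, 0, 0, 0, 0, 0.36]]]}}

```text
clock: 7.65
eef_pos: [538.8, 51.0, 237.9]
eef_rot: [3.138, 0.003, 2.857]
wrist_force: [0.7, 9.3, 9.9]
finger_gap: 60.2
finger_force: 7.0
```

Emit:
{"op": "servo_tool", "data": {"motion": [[[-0.0006, -0.002, 0, 0, 0, 0, 0.36], [-0.0006, -0.002, 0, 0, 0, 0, 0.36]]]}}

```text
clock: 7.85
eef_pos: [538.6, 50.3, 237.9]
eef_rot: [3.138, 0.003, 2.857]
wrist_force: [3.7, 12.2, 8.8]
finger_gap: 60.4
finger_force: 9.0
```

Emit:
{"op": "servo_tool", "data": {"motion": [[[-0.0003, -0.001, 0, 0, 0, 0, 0.36], [-0.0003, -0.001, 0, 0, 0, 0, 0.36]]]}}

```text
clock: 8.05
eef_pos: [538.5, 50.0, 237.9]
eef_rot: [3.138, 0.003, 2.857]
wrist_force: [3.1, 13.7, 9.5]
finger_gap: 60.3
finger_force: 9.8
```

Emit:
{"op": "servo_tool", "data": {"motion": [[[-0.0006, -0.002, 0, 0, 0, 0, 0.36], [-0.0006, -0.002, 0, 0, 0, 0, 0.36]]]}}

```text
clock: 8.25
eef_pos: [538.0, 48.3, 237.8]
eef_rot: [3.139, 0.003, 2.857]
wrist_force: [0.1, 5.8, 9.8]
finger_gap: 60.3
finger_force: 4.9
```

Emit:
{"op": "servo_tool", "data": {"motion": [[[-0.0003, -0.001, 0, 0, 0, 0, 0.36], [-0.0003, -0.001, 0, 0, 0, 0, 0.36]]]}}

```text
clock: 8.45
eef_pos: [537.9, 47.6, 237.9]
eef_rot: [3.139, 0.003, 2.857]
wrist_force: [0.9, 7.0, 9.3]
finger_gap: 60.1
finger_force: 6.0
```

Emit:
{"op": "servo_tool", "data": {"motion": [[[-0.0006, -0.002, 0, 0, 0, 0, 0.36], [-0.0011, -0.0038, 0, 0, 0, 0, 0.36], [-0.0017, -0.0058, 0, 0, 0, 0, 0.36], [-0.0022, -0.0077, 0, 0, 0, 0, 0.36], [-0.0022, -0.0077, 0, 0, 0, 0, 0.36]]]}}

```text
clock: 8.95
eef_pos: [536.9, 44.0, 237.9]
eef_rot: [3.139, 0.003, 2.857]
wrist_force: [2.5, 8.8, 9.2]
finger_gap: 60.4
finger_force: 6.8
```

Emit:
{"op": "servo_tool", "data": {"motion": [[[0.0003, 0.001, 0.01, 0, 0, 0, 0.36], [0.0003, 0.001, 0.02, 0, 0, 0, 0.36], [0.0003, 0.001, 0.02, 0, 0, 0, 0.36]]]}}

```text
clock: 9.25
eef_pos: [536.4, 43.5, 247.2]
eef_rot: [3.141, 0.0, 2.856]
wrist_force: [-0.4, 3.5, 2.6]
finger_gap: 60.5
finger_force: 1.7
```

Emit:
{"op": "servo_tool", "data": {"motion": [[[-0.0006, -0.002, 0, 0, 0, 0, 0.36], [-0.0011, -0.0038, 0, 0, 0, 0, 0.36], [-0.0017, -0.0058, 0, 0, 0, 0, 0.36], [-0.0022, -0.0077, 0, 0, 0, 0, 0.36], [-0.0022, -0.0077, 0, 0, 0, 0, 0.36]]]}}

```text
clock: 9.75
eef_pos: [535.0, 39.0, 246.5]
eef_rot: [-3.141, -0.0, 2.855]
wrist_force: [-0.3, -0.8, -0.5]
finger_gap: 60.1
finger_force: 0.1
```

Emit:
{"op": "servo_tool", "data": {"motion": [[[-0.0006, -0.002, 0, 0, 0, 0, 0.36], [-0.0011, -0.0038, 0, 0, 0, 0, 0.36], [-0.0017, -0.0058, 0, 0, 0, 0, 0.36], [-0.002, -0.0067, 0, 0, 0, 0, 0.36], [-0.002, -0.0067, 0, 0, 0, 0, 0.36]]]}}

```text
clock: 10.25
eef_pos: [534.1, 35.9, 246.6]
eef_rot: [-3.141, -0.0, 2.856]
wrist_force: [-0.1, 0.4, -0.2]
finger_gap: 60.3
finger_force: 0.0
```

Emit:
{"op": "servo_tool", "data": {"motion": [[[-0.0006, -0.002, 0, 0, 0, 0, 0.36], [-0.0006, -0.002, 0, 0, 0, 0, 0.36]]]}}

```text
clock: 10.45
eef_pos: [533.8, 35.1, 246.7]
eef_rot: [3.142, -0.0, 2.856]
wrist_force: [-0.6, 0.9, -0.5]
finger_gap: 60.0
finger_force: 0.2
```

Emit:
{"op": "servo_tool", "data": {"motion": [[[-0.0006, -0.002, 0, 0, 0, 0, 0.36], [-0.0006, -0.002, 0, 0, 0, 0, 0.36]]]}}

```text
clock: 10.65
eef_pos: [533.5, 34.1, 246.6]
eef_rot: [3.142, -0.0, 2.856]
wrist_force: [0.5, 0.4, -0.2]
finger_gap: 60.2
finger_force: 0.5
```

Emit:
{"op": "servo_tool", "data": {"motion": [[[-0.0006, -0.002, 0, 0, 0, 0, 0.36], [-0.0006, -0.002, 0, 0, 0, 0, 0.36]]]}}

```text
clock: 10.85
eef_pos: [533.3, 33.3, 246.7]
eef_rot: [3.141, 0.0, 2.856]
wrist_force: [1.5, 2.8, -0.7]
finger_gap: 60.1
finger_force: 1.8
```

Emit:
{"op": "servo_tool", "data": {"motion": [[[-0.0004, -0.0014, 0, 0, 0, 0, 0.36], [-0.0004, -0.0014, 0, 0, 0, 0, 0.36]]]}}

```text
clock: 11.05
eef_pos: [533.2, 32.9, 246.7]
eef_rot: [3.141, 0.0, 2.856]
wrist_force: [3.0, 6.1, -2.2]
finger_gap: 60.6
finger_force: 3.2
```

Emit:
{"op": "servo_tool", "data": {"motion": [[[-0.0004, -0.0014, 0, 0, 0, 0, 0.36], [-0.0004, -0.0014, 0, 0, 0, 0, 0.36]]]}}

```text
clock: 11.25
eef_pos: [533.1, 32.6, 246.7]
eef_rot: [3.14, 0.0, 2.856]
wrist_force: [3.4, 7.5, -2.0]
finger_gap: 60.1
finger_force: 4.7
```

Locked at 20 mm: firm resistance at the predicted place. I'll retreat upwards, close the fingers, and move beside the lever.

Emit:
{"op": "servo_tool", "data": {"motion": [[[0.002, 0.008, 0, 0, 0, 0, 0.36], [0.002, 0.008, 0.06, 0, 0, 0, 0.36], [0.002, 0.008, 0.12, 0, 0, 0, 0.36], [0.06, 0.002, 0.12, 0, 0, 0, 1], [0.124, -0.003, 0.12, 0, 0, 0, 1], [0.124, -0.003, 0.12, 0, 0, 0, 1], [0.124, -0.003, 0.12, 0, 0, 0, 1], [0.124, -0.003, 0.12, 0, 0, 0, 1]]]}}

```text
clock: 12.05
eef_pos: [594.3, 30.2, 306.9]
eef_rot: [-3.141, 0.0, 2.856]
wrist_force: [-0.9, -1.1, -0.7]
finger_gap: 23.7
finger_force: 0.0
```

```bash
python3 - <<'E'
from h import *
s=manip.read_state(); print(s['eef_pos'],s['finger_gap'],s['wrist_force'])
c=grab('side'); cv2.imwrite('pics/s3.png',cv2.resize(c['frame'][130:220,250:370],None,fx=6,fy=6,interpolation=cv2.INTER_CUBIC)[...,::-1])
O=np.array([529,18.3]); e=np.array([.282,.959]); y=np.array([-.959,.282])
for th in (1.6,1.4,1.2,1,.8,.6,.4,.2,0,-.05):
    S,C=np.sin(th),np.cos(th); q=np.array([4,-18.5])+40*np.array([-C,-S])+(3.5+12.5*abs(S)+8*C)*np.array([S,-C]); print(th,q.round(1),(O+q[0]*e+q[1]*y).round(1))
E
```

```text
[594.26070425  30.22100573 306.93883043] 23.66685897284813 [-0.92763931 -1.0928747  -0.67061605]
1.6 [ 20.9 -58. ] [590.5  22. ]
1.4 [ 14.1 -60.8] [591.3  14.7]
1.2 [  6.3 -62.3] [590.6   6.8]
1 [ -2.2 -62.1] [587.9  -1.3]
0.8 [-10.9 -59.8] [583.2  -9. ]
0.6 [-19.3 -55.2] [576.5 -15.8]
0.4 [-26.7 -48.6] [568. -21.]
0.2 [-32.5 -40. ] [558.2 -24.1]
0 [-36. -30.] [547.6 -24.7]
-0.05 [-36.6 -28.6] [546.1 -24.8]
```

View pics/s3.png

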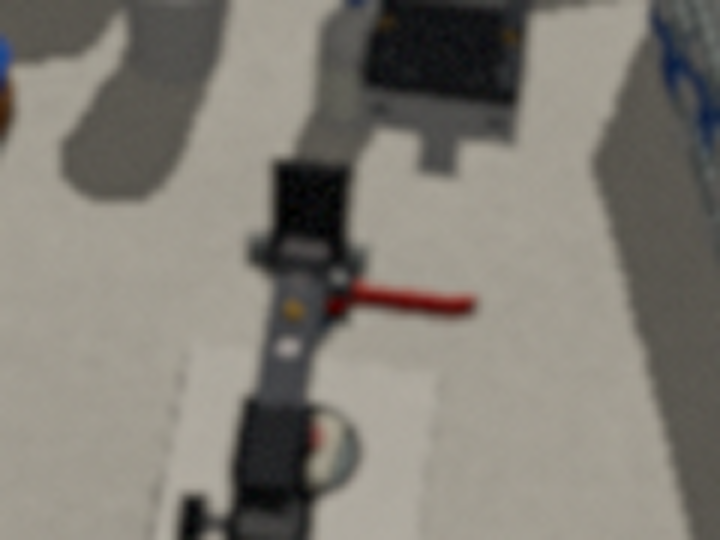

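The button is now up at crop (295,308), with only one free hole left (288,347), so the boom is in the next hole. The lever is still out. The fingers are above and beyond it on the mouth side, so I'll go down.

Emit:
{"op": "servo_tool", "data": {"motion": [[[0, 0, 0, 0, 0, 0, 1], [0, 0, 0, 0, 0, 0, 1], [0, 0, -0.08, 0, 0, 0, 1], [0, 0, -0.13, 0, 0, 0, 1], [0, 0, -0.173, 0, 0, 0, 1], [0, 0, -0.173, 0, 0, 0, 1], [0, 0, -0.173, 0, 0, 0, 1]]]}}

```text
clock: 12.8
eef_pos: [594.9, 30.2, 221.2]
eef_rot: [3.141, 0.001, 2.856]
wrist_force: [0.2, 0.2, -0.0]
finger_gap: 0.4
finger_force: 0.0
```

Emit:
{"op": "servo_tool", "data": {"motion": [[[-0.008, -0.008, 0, 0, 0, 0, 1], [-0.008, -0.0164, 0, 0, 0, 0, 1], [-0.008, -0.024, 0, 0, 0, 0, 1], [-0.0072, -0.031, 0, 0, 0, 0, 1], [-0.008, -0.039, 0, 0, 0, 0, 1], [-0.0086, -0.0468, 0, 0, 0, 0, 1], [-0.0086, -0.0468, 0, 0, 0, 0, 1]]]}}

```text
clock: 13.5
eef_pos: [590.6, 6.2, 220.1]
eef_rot: [-3.141, 0.0, 2.855]
wrist_force: [-0.2, 1.0, 0.8]
finger_gap: 0.4
finger_force: 0.7
```

Emit:
{"op": "servo_tool", "data": {"motion": [[[-0.0025, -0.008, 0, 0, 0, 0, 1], [-0.0054, -0.0162, 0, 0, 0, 0, 1], [-0.01, -0.024, 0, 0, 0, 0, 1], [-0.0148, -0.0316, 0, 0, 0, 0, 1], [-0.0148, -0.0316, 0, 0, 0, 0, 1]]]}}

```text
clock: 14.0
eef_pos: [582.9, -9.7, 220.3]
eef_rot: [-3.141, 0.0, 2.855]
wrist_force: [0.8, 0.8, -0.5]
finger_gap: 0.4
finger_force: 0.4
```

Emit:
{"op": "servo_tool", "data": {"motion": [[[-0.0064, -0.007, 0, 0, 0, 0, 1], [-0.0134, -0.0136, 0, 0, 0, 0, 1], [-0.022, -0.019, 0, 0, 0, 0, 1], [-0.0304, -0.024, 0, 0, 0, 0, 1], [-0.0304, -0.024, 0, 0, 0, 0, 1]]]}}

```text
clock: 14.5
eef_pos: [567.4, -21.4, 220.3]
eef_rot: [-3.141, 0.0, 2.855]
wrist_force: [-0.2, 1.0, -0.2]
finger_gap: 0.3
finger_force: 0.2
```

Emit:
{"op": "servo_tool", "data": {"motion": [[[-0.005, -0.0018, 0, 0, 0, 0, 1], [-0.01, -0.0034, 0, 0, 0, 0, 1], [-0.015, -0.0048, 0, 0, 0, 0, 1], [-0.0196, -0.006, 0, 0, 0, 0, 1], [-0.0196, -0.006, 0, 0, 0, 0, 1]]]}}

```text
clock: 15.0
eef_pos: [557.9, -24.1, 220.2]
eef_rot: [-3.141, -0.0, 2.856]
wrist_force: [1.0, 0.1, -0.9]
finger_gap: 0.3
finger_force: 0.4
```

Emit:
{"op": "servo_tool", "data": {"motion": [[[-0.005, -0.0003, 0, 0, 0, 0, 1], [-0.01, -0.0006, 0, 0, 0, 0, 1], [-0.014, -0.0008, 0, 0, 0, 0, 1], [-0.014, -0.0008, 0, 0, 0, 0, 1]]]}}

```text
clock: 15.4
eef_pos: [550.8, -24.4, 220.2]
eef_rot: [-3.141, -0.0, 2.856]
wrist_force: [0.7, -0.8, 0.5]
finger_gap: 0.4
finger_force: 0.2
```

```bash
python3 - <<'E'
from h import *
c=grab('side'); cv2.imwrite('pics/s4.png',cv2.resize(c['frame'][130:220,250:370],None,fx=6,fy=6,interpolation=cv2.INTER_CUBIC)[...,::-1])
E
```

```text
(no output)
```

View pics/s4.png

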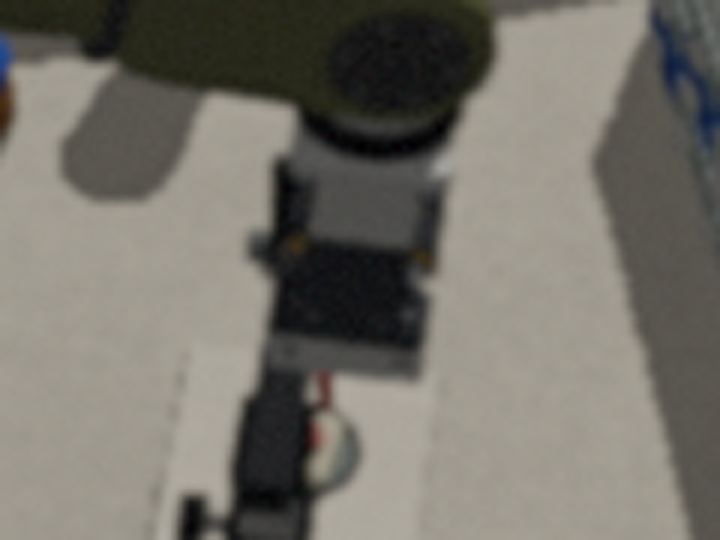

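The lever has swung in; its end shows at crop (323,390). Next I press it to the stop.

Emit:
{"op": "servo_tool", "data": {"motion": [[[-0.0029, 0.0008, 0, 0, 0, 0, 1], [-0.0058, 0.0017, 0, 0, 0, 0, 1], [-0.0058, 0.0017, 0, 0, 0, 0, 1]]]}}

```text
clock: 15.75
eef_pos: [549.6, -24.2, 220.4]
eef_rot: [-3.141, 0.004, 2.855]
wrist_force: [14.5, -4.0, -3.8]
finger_gap: 0.6
finger_force: 7.3
```

Emit:
{"op": "servo_tool", "data": {"motion": [[[-0.0019, 0.0006, 0, 0, 0, 0, 1], [-0.0019, 0.0006, 0, 0, 0, 0, 1]]]}}

```text
clock: 15.95
eef_pos: [549.3, -24.1, 220.5]
eef_rot: [3.142, 0.006, 2.855]
wrist_force: [19.2, -4.6, -6.4]
finger_gap: 0.2
finger_force: 10.3
```

Emit:
{"op": "servo_tool", "data": {"motion": [[[0.02, -0.006, 0, 0, 0, 0, 1], [0.05, -0.015, 0, 0, 0, 0, 1], [0.06, -0.018, 0.1, 0, 0, 0, 1], [0.1, -0.03, 0.2, 0, 0, 0, 1], [0.15, 0.15, 0.2, 0, 0, 0, 1], [0.15, 0.3, 0.2, 0, 0, 0, 1], [0.15, 0.4, 0.2, 0, 0, 0, 1], [0.15, 0.4, 0.2, 0, 0, 0, 1], [0.15, 0.4, 0.2, 0, 0, 0, 1]]]}}

```text
clock: 16.85
eef_pos: [621.7, 180.8, 319.5]
eef_rot: [-3.141, -0.002, 2.859]
wrist_force: [1.0, -0.5, 0.5]
finger_gap: 0.4
finger_force: 0.0
```

```bash
python3 - <<'E'
from h import *
a=grab('side')['frame'][130:220,250:370]; b=grab('top')['frame'][130:220,225:345]
cv2.imwrite('pics/s5.png',cv2.resize(np.vstack([a,b]),None,fx=3.3,fy=3.3,interpolation=cv2.INTER_CUBIC)[...,::-1])
t=pickle.load(open('top.pkl','rb')); f=t['frame'].astype(int); P=pts(t); m=(f[...,0]>1.8*f[...,1])&(f[...,0]>70)&(P[...,2]>210)&(P[...,2]<250); m[:,:225]=0;m[:,345:]=0
Q=P[m][:,:2]-[529,18.3]; X=Q@[.282,.959];Y=Q@[-.959,.282]; print(len(X),np.c_[X,Y][::max(1,len(X)//14)].round().tolist()); 
if len(X)>3: print('angle',np.arctan(np.polyfit(X,Y,1)[0]))
s=manip.read_state(); print(s['eef_pos'],s['wrist_force'])
E
```

```text
9 [[-8.0, -19.0], [-13.0, -17.0], [-18.0, -17.0], [-25.0, -19.0], [-33.0, -16.0], [-37.0, -18.0], [-40.0, -18.0], [-45.0, -17.0], [-58.0, -20.0]]
angle 0.02480292519242872
[621.99252053 178.80861779 319.4838245 ] [ 0.68784606  0.25963174 -0.68184509]
```

View pics/s5.png

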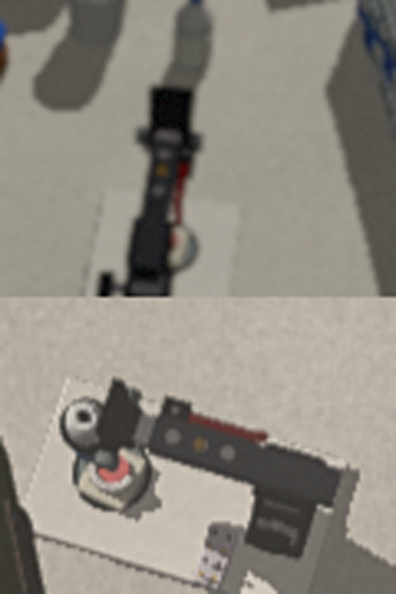

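The top view shows the brass button up in the middle hole at crop (201,445), with a free hole on each side. The lever lies parallel along the sleeve (measured angle about 0.02 rad), and the cast and bur block haven't moved. The arm is clear of everything.

```bash
python3 -c "
from cell import manip
print(manip.sign_off())"
```

```text
the job is handed in; nothing more can be done
None
```

The boom is in the next hole with the button snapped up and the clamp lever folded shut against its stop. The highest force I read while pushing was about 22 N, and the job was handed in at about 17 s.

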